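# Sort the kitchen fittings

### The arm

A 6-joint arm with a two-finger parallel gripper is mounted at the origin on the work surface. World frame = base frame: x ahead of the robot, y to its left, z up, the work surface at z = 0. Lengths are in m, angles in rad, forces in N, time in s.
With the tool pointing down it reaches from about 0.275 to 0.775 m from the base axis. Payload 14.6 kg.
Tool frame: the origin (TCP) lies at the very end of the fingers, on their centre line; the grasp point (between the pads) lies 19 mm behind it; z points along the fingers, y is the line along which they close (so a half turn about z gives the same grasp; the last joint's range is limited). The gripper opens to 85 mm and grips with 20 to 120 N. Pads are 22 mm wide; open, the fingers measure 114 mm over their backs; the gripper's body (76 mm by 85 mm) begins 54 mm behind the grasp point. The pads swing forward as they close: fully open they stand 13 mm farther back than shut.
Start: joints at [-0.155, 0.263, -0.048, 1.259, 0, 1.415], TCP at [0.525, -0, 0.231] pointing down, gripper open.
Joint ranges: [-2.65, 2.65], [-0.89, 1.7], [-1.18, 1.37], [-2.13, 2.11], [-1.35, 1.29], [-3.14, 3.14]. Speed limits (rad/s): [1.89, 1.89, 2.57, 2.79, 3.14, 3.14].

### API

Orientations are given as a 3x3 rotation matrix whose columns are the frame's x, y, z axes.
In Python, from station import env, optics gives the robot as it stands.
- The arm moves only by the tool apply_moves, never from a script. Its argument "motion" is a list of rows, each an object of numbers: "rx", "ry", "rz": the turn, a rotation vector about the tool's x, y, z in degrees; "dx", "dy", "dz": the shift along the tool's x, y, z in cm; "grip": the finger opening in cm, from 0 to 8.54. In form: [{"rx": .., "ry": .., "rz": .., "dx": .., "dy": .., "dz": .., "grip": ..}, ...]. A call has 1 to 12 rows; each row shifts and turns the commanded pose from where the row before left it, along the tool's axes as they then stand; what a row does not reach is not made up. A row lasts 1/8 s, in which the tool goes at most 62.5 mm and 10.7 degrees, less where a joint would pass 70% of its speed; a pose out of reach is approached as far as the arm can. A call is refused whole if a number of a shift passes 6.25 or a number of a turn 10.7, either way. A call with a gripper value outside its range is refused whole. The fingers move at their own pace and stop on an object; the grip force is fixed at half the most. Time passes only in rows, so rows that do not move let the fingers close. It gives the time, the measured TCP pose, the force, the opening and the grip force at its end, in the units of the state.
- env.get_obs(): the state, without advancing time (a new reading comes with each control period).
- optics.snapshot(name): name is "scene" or "side" or "wrist"; returns a dict with "pixels" (420x560x3 uint8, red, green, blue), "depth" (420x560 float32, m along the optical axis (not along the pixel's ray), 0 where there is no reading), "mtx" (3x3 intrinsics, pixels), "extrinsics" (4x4, takes a point from world to camera coordinates). Camera axes: x right, y down, z forward; pixel columns grow to the right and rows downward; lengths in m; the calibration is good to about 2 mm. A picture is of the moment at which its call begins.
- env.finish_job(): hands the job in; it is judged then, once.
The state is a dict: "time": time; "joint_positions": joint angles; "joint_vel": joint speeds; "tau": joint torques, N m; "ee_pos": TCP position; "ee_rot": TCP orientation; "contact_force": force on the tool from outside, world axes, zero at the start; "moment": the same for the moment, N m; "opening": finger opening in m; "finger_force": force on a finger pad.
Only numpy, scipy, OpenCV 4.12 (cv2) and the standard library are available. Lean on these libraries where they do the work, as an engineer would, in place of code of your own. Each camera call takes 0.05 s, during which the arm holds its last target. There are 200 camera calls.

### The job

The kitchen has been refitted and the left-over fittings lie mixed on the worktop: put the black handle and the black knob in the grey tray, the brass handle and the brass knob in the blue tray, and the white light switch in the green tray. Everything must rest on its tray's floor, the handles lying flat, the switch not stood on end, and nothing on top of anything else. Leave the mug and the roll of tape alone.

Things in the scene. Friction and masses are not known exactly. Their poses are not given: they have to be found in the camera images.
- black_handle: Black cabinet bar handle, a loose flat U lying on its side: a square bar 12 x 108 x 12 mm (x, y, z) with two legs 12 x 12 mm at its ends (centred at y = -48 and +48 mm), reaching to x = +28 mm. Origin at the middle of the bar, 6 mm above its underside; y along the bar, x towards the legs' free ends, z up at the start. About 70 g. Grip across the bar's middle.
- brass_handle: Brass (gold-coloured) cabinet bar handle, a loose flat U lying on its side: a square bar 12 x 108 x 12 mm (x, y, z) with two legs 12 x 12 mm at its ends (centred at y = -48 and +48 mm), reaching to x = +28 mm. Origin at the middle of the bar, 6 mm above its underside; y along the bar, x towards the legs' free ends, z up at the start. About 70 g. Grip across the bar's middle.
- black_knob: Black round cabinet knob standing on its foot: 30 mm tall; the head, its upper 16 mm, is 38 mm in diameter, the stem below is 18 mm, the foot 28 mm in diameter and 4 mm thick. Origin on its axis at mid-height, 15 mm above its underside; z up at the start. About 40 g, loose.
- brass_knob: Brass (gold-coloured) round cabinet knob standing on its foot: 30 mm tall; the head, its upper 16 mm, is 38 mm in diameter, the stem below is 18 mm, the foot 28 mm in diameter and 4 mm thick. Origin on its axis at mid-height, 15 mm above its underside; z up at the start. About 40 g, loose.
- wall_switch: White wall light switch lying loose on its back: white face plate 40 x 86 x 8 mm (x, y, z) on top of a grey housing 38 x 64 x 22 mm; 30 mm tall to the plate's face, the rocker on it stands about 5 mm higher. Origin on its vertical centre line, 17 mm above its underside; y along the plate, z up at the start. About 80 g.
- grey_tray: Grey plastic open parts tray, empty at the start, held fast to the worktop: outside 130 x 170 x 35 mm (x, y, z), walls 5 mm, floor 4 mm thick, so inside 120 x 160 mm and 31 mm deep. Origin at the centre of its underside, on the worktop; z up.
- blue_tray: Blue plastic open parts tray, empty at the start, held fast to the worktop: outside 130 x 170 x 35 mm (x, y, z), walls 5 mm, floor 4 mm thick, so inside 120 x 160 mm and 31 mm deep. Origin at the centre of its underside, on the worktop; z up.
- green_tray: Green plastic open parts tray, empty at the start, held fast to the worktop: outside 130 x 170 x 35 mm (x, y, z), walls 5 mm, floor 4 mm thick, so inside 120 x 160 mm and 31 mm deep. Origin at the centre of its underside, on the worktop; z up.
- mug: White ceramic mug with a handle, 80 mm in diameter, 95 mm tall, standing loose beside the work; a bystander. Origin at the centre of its underside.
- tape_roll: Yellow roll of tape lying flat, 100 mm in diameter, 25 mm tall, loose; a bystander. Origin at the centre of its underside.

How it is judged:
At the end, for the whole second after the job is handed in: Black pair in the grey tray, brass pair in the blue, switch in the green: origins within 58 mm (x) and 73 mm (y) of the tray's centre, above its underside: handles under 16 mm and flat within 0.15 rad, knobs and switch under 30 mm; all at rest (under 0.02 m/s, 0.2 rad/s) (x of black_handle in the frame of grey_tray between -0.058 and 0.058 m and y of black_handle in the frame of grey_tray between -0.073 and 0.073 m and z of black_handle in the frame of grey_tray between 0 and 0.016 m and linear speed of each of black_handle, black_knob, brass_handle, brass_knob, wall_switch below 0.02 m/s and angular speed of each of black_handle, black_knob, brass_handle, brass_knob, wall_switch below 0.2 rad/s and angle between the z axis of black_handle and the z axis of grey_tray, either way round below 0.15 rad and x of black_knob in the frame of grey_tray between -0.058 and 0.058 m and y of black_knob in the frame of grey_tray between -0.073 and 0.073 m and z of black_knob in the frame of grey_tray between 0 and 0.03 m and x of brass_handle in the frame of blue_tray between -0.058 and 0.058 m and y of brass_handle in the frame of blue_tray between -0.073 and 0.073 m and z of brass_handle in the frame of blue_tray between 0 and 0.016 m and angle between the z axis of brass_handle and the z axis of blue_tray, either way round below 0.15 rad and x of brass_knob in the frame of blue_tray between -0.058 and 0.058 m and y of brass_knob in the frame of blue_tray between -0.073 and 0.073 m and z of brass_knob in the frame of blue_tray between 0 and 0.03 m and x of wall_switch in the frame of green_tray between -0.058 and 0.058 m and y of wall_switch in the frame of green_tray between -0.073 and 0.073 m and z of wall_switch in the frame of green_tray between 0 and 0.03 m); the robot touches nothing.
It fails at once if the mug is pushed more than 20 mm from where it stood, or tipped over (distance of mug from where it was at the start of the episode above 0.02 m or angle between mug's own z axis and vertical above 0.35 rad).
It fails at once if the tape roll is pushed more than 20 mm from where it stood, or tipped over (distance of tape_roll from where it was at the start of the episode above 0.02 m or angle between tape_roll's own z axis and vertical above 0.35 rad).
It also fails if it takes over 120 s, if anything falls off the work surface, if the arm or the gripper's body presses on something with over 40 N, if the wrist force passes 120 N, or if a joint passes its speed limit or range.

## Working session

There is one attempt and no reset: what is moved stays moved. The work goes in short steps, Python scripts to look and compute and a tool call to move; the robot and the scene stay as the last step left them, time stands still between calls to the robot, and variables do not carry over. Pictures are saved under pics/ and viewed, at most 14 in all, crops included, and the job is handed in when it is done.

Besides the shell and the picture viewer there is one more tool, called after "Request:" in YAML: its name, and indented under it one key for each argument. apply_moves: Moves the arm, as the interface text tells. Its arguments: {"type":"object","properties":{"motion":{"type":"array"}},"required":["motion"]}

```bash
mkdir -p pics; ls; cat > h.py <<'E'
import numpy as np, cv2
from station import env, optics
def snap(n,save=None):
    s=optics.snapshot(n)
    if save: cv2.imwrite('pics/'+save+'.png',s['pixels'][:,:,::-1])
    return s
def cloud(s):
    d=s['depth']; v,u=np.indices(d.shape); K=s['mtx']
    p=np.stack([(u-K[0,2])/K[0,0]*d,(v-K[1,2])/K[1,1]*d,d],-1)
    E=s['extrinsics']; w=(p-E[:3,3])@E[:3,:3]
    w[d<=0]=np.nan
    return w
E
python3 - <<'E'
from h import *
for n in('scene','side'):
    s=snap(n,n+'0'); np.savez('/tmp/'+n,w=cloud(s),px=s['pixels']); print(n,np.linalg.inv(s['extrinsics']).round(2))
print(env.get_obs())
E
```

```text
pics
scene [[-0.22  0.81 -0.54  1.29]
 [ 0.97  0.18 -0.14  0.2 ]
 [-0.02 -0.55 -0.83  1.22]
 [ 0.    0.    0.    1.  ]]
side [[ 0.83 -0.34  0.43 -0.01]
 [-0.55 -0.52  0.65 -0.79]
 [ 0.01 -0.78 -0.63  0.81]
 [ 0.    0.    0.    1.  ]]
{'time': 0.1, 'joint_positions': array([-1.55261401e-01,  2.63513727e-01, -4.88603329e-02,  1.25937733e+00,
       -1.69893950e-05,  1.41551893e+00]), 'joint_vel': array([ 0.00109033, -0.00081086,  0.00137203, -0.00097038,  0.00077243,
        0.00013861]), 'tau': array([ 3.99830533e-03, -6.38578105e+01,  3.85062754e+01,  9.92193818e-03,
       -8.72614100e-05, -2.47696767e-05]), 'ee_pos': array([5.24770106e-01, 4.61152888e-05, 2.30857967e-01]), 'ee_rot': array([[-1.59388304e-05,  9.99999552e-01, -9.46197536e-04],
       [ 9.99999991e-01,  1.60626982e-05,  1.30903663e-04],
       [ 1.30918802e-04, -9.46195441e-04, -9.99999544e-01]]), 'contact_force': array([-0.36735987,  0.29190218, -0.39983091]), 'moment': array([-0.02920739, -0.01084159,  0.02341711]), 'finger_force': 0.0, 'opening': 0.0858944582779896}
```

View pics/scene0.png

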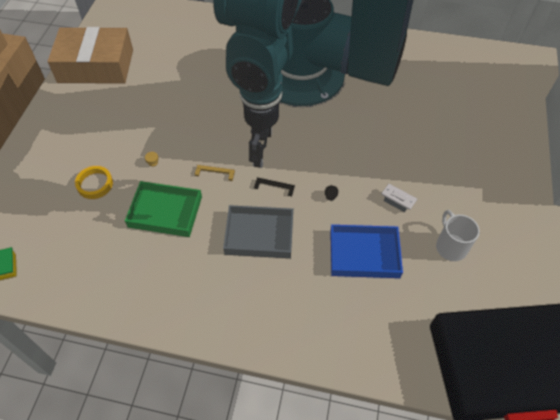

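View pics/side0.png

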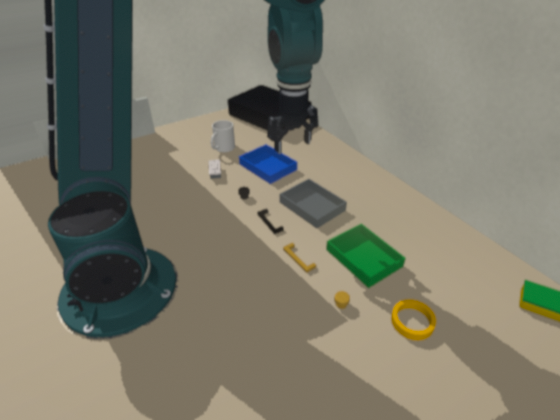

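The scene view shows the brass knob at (151,158), brass handle (215,172), black handle (275,186), black knob (331,192) and switch (399,197). The trays are green (165,208), grey (259,231) and blue (366,251), with the mug at (458,238) and tape at (94,182). The side view agrees.

```bash
cat > loc.py <<'E'
from h import *
from scipy import ndimage
def locate(s, zmin=.008, zmax=.12, box=(.2,.85,-.5,.5)):
    w=cloud(s); m=(w[...,2]>zmin)&(w[...,2]<zmax)&(w[...,0]>box[0])&(w[...,0]<box[1])&(w[...,1]>box[2])&(w[...,1]<box[3])
    l,n=ndimage.label(m)
    for i in range(1,n+1):
        k=l==i
        if k.sum()<25: continue
        p=w[k]; v,u=np.nonzero(k)
        top=p[p[:,2]>np.percentile(p[:,2],90)-.006]
        r=cv2.minAreaRect((top[:,:2]*1000).astype(np.float32))
        b=cv2.boxPoints(r)
        print('px',u.mean().round(),v.mean().round(),'n',k.sum(),'rgb',s['pixels'][k].mean(0).round(),'zmax',p[:,2].max().round(3),'topmean',(top.mean(0)*1000).round(),'rect',np.round(r[0]),np.round(r[1]),round(r[2]),'longdir',np.round(np.degrees(np.arctan2(*( (b[1]-b[0]) if np.linalg.norm(b[1]-b[0])>np.linalg.norm(b[2]-b[1]) else (b[2]-b[1]))[::-1]))))
E
python3 - <<'E'
from loc import *
for n in('scene','side'):
    print(n); locate(snap(n))
E
```

```text
scene
px 151.0 158.0 n 143 rgb [147. 122.  66.] zmax 0.037 topmean [ 444. -342.   29.] rect [ 443. -343.] [39. 34.] 36 longdir 36.0
px 214.0 170.0 n 200 rgb [142. 118.  66.] zmax 0.019 topmean [ 439. -161.   12.] rect [ 444. -160.] [ 36. 108.] 1 longdir -89.0
px 98.0 183.0 n 399 rgb [145. 115.  32.] zmax 0.031 topmean [ 552. -459.   24.] rect [ 551. -462.] [102.  75.] 0 longdir 0.0
px 274.0 184.0 n 201 rgb [51. 48. 44.] zmax 0.019 topmean [450.  13.  12.] rect [456.  13.] [108.  36.] 88 longdir 88.0
px 162.0 208.0 n 1228 rgb [46. 94. 54.] zmax 0.043 topmean [ 596. -257.   34.] rect [ 594. -256.] [136. 173.] 2 longdir -88.0
px 398.0 198.0 n 513 rgb [152. 147. 146.] zmax 0.04 topmean [433. 345.  31.] rect [433. 345.] [85. 44.] 68 longdir 68.0
px 331.0 192.0 n 163 rgb [52. 49. 45.] zmax 0.036 topmean [454. 168.  30.] rect [453. 168.] [37. 34.] 50 longdir 50.0
px 257.0 231.0 n 1123 rgb [76. 78. 78.] zmax 0.041 topmean [611.   7.  35.] rect [609.   6.] [135. 170.] 9 longdir -81.0
px 450.0 236.0 n 898 rgb [116. 116. 114.] zmax 0.101 topmean [545. 473.  93.] rect [542. 476.] [81. 47.] 0 lon
[... 896 characters left out ...]
ax 0.031 topmean [448. 163.  27.] rect [449. 165.] [36. 36.] 56 longdir 56.0
px 268.0 222.0 n 112 rgb [59. 54. 46.] zmax 0.013 topmean [445.   5.  10.] rect [446.   9.] [ 30. 110.] 6 longdir -84.0
px 366.0 254.0 n 1276 rgb [31. 98. 46.] zmax 0.038 topmean [ 589. -264.   32.] rect [ 591. -258.] [133. 173.] 2 longdir -88.0
px 301.0 261.0 n 139 rgb [158. 127.  55.] zmax 0.014 topmean [ 434. -181.   10.] rect [ 441. -172.] [34. 93.] 3 longdir -87.0
px 342.0 299.0 n 204 rgb [157. 126.  51.] zmax 0.031 topmean [ 438. -347.   28.] rect [ 440. -346.] [36. 35.] 22 longdir 22.0
px 409.0 313.0 n 544 rgb [160. 122.   5.] zmax 0.027 topmean [ 545. -461.   23.] rect [ 547. -464.] [101.  71.] 0 longdir 0.0
```

Request:
apply_moves:
  motion:
    - {"dy": -4,"dx": 0.5}
    - {"dy": -4,"dx": 0.5}
    - {}
    - {}

```text
invalid input
```

```bash
python3 - <<'E'
from loc import *
locate(snap('wrist','w0')); print(env.get_obs()['ee_pos'])
E
```

```text
px 186.0 5.0 n 361 rgb [43. 40. 34.] zmax 0.031 topmean [450. 153.  29.] rect [449. 153.] [29.  7.] 1 longdir 1.0
px 380.0 181.0 n 6781 rgb [90. 94. 95.] zmax 0.038 topmean [612.  11.  34.] rect [607.   6.] [130. 171.] 9 longdir -81.0
px 195.0 166.0 n 1977 rgb [51. 46. 40.] zmax 0.015 topmean [448.  16.  12.] rect [453.  13.] [108.  34.] 87 longdir 87.0
px 193.0 325.0 n 1477 rgb [183. 146.  57.] zmax 0.015 topmean [ 436. -157.   12.] rect [ 442. -160.] [ 34. 109.] 3 longdir -87.0
px 339.0 348.0 n 2804 rgb [ 29. 124.  55.] zmax 0.037 topmean [ 590. -176.   34.] rect [ 590. -188.] [131.  41.] 1 longdir 1.0
[5.24876790e-01 1.24125591e-05 2.31072443e-01]
```

View pics/w0.png

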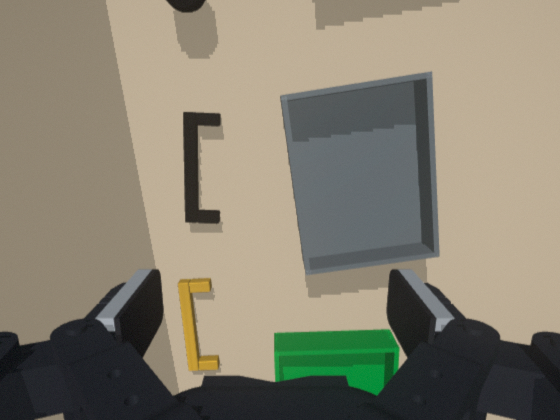

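The wrist view shows the black handle's bar at (190,166) with its legs to the right (+x), the brass handle at (190,325) and the grey tray at (360,172).

Request:
apply_moves:
  motion:
    - {"rx": 0,"ry": 0,"rz": 0,"dx": 0.65,"dy": -4.15,"dz": 0,"grip": 8.5}
    - {"rx": 0,"ry": 0,"rz": 0,"dx": 0.65,"dy": -4.15,"dz": 2,"grip": 8.5}
    - {"rx": 0,"ry": 0,"rz": 0,"dx": 0,"dy": 0,"dz": 5,"grip": 8.5}
    - {"rx": 0,"ry": 0,"rz": 0,"dx": 0,"dy": 0,"dz": 5,"grip": 6}
    - {"rx": 0,"ry": 0,"rz": 0,"dx": 0,"dy": 0,"dz": 4,"grip": 6}
    - {"rx": 0,"ry": 0,"rz": 0,"dx": 0,"dy": 0,"dz": 2,"grip": 6}
    - {"rx": 0,"ry": 0,"rz": 0,"dx": 0,"dy": 0,"dz": 0,"grip": 6}
    - {"rx": 0,"ry": 0,"rz": 0,"dx": 0,"dy": 0,"dz": 0,"grip": 6}

```text
time: 1.25
ee_pos: [0.4425, 0.0129, 0.0521]
ee_rot: [[-0.0, 1.0, 0.001], [1.0, 0.0, -0.0], [-0.0, 0.001, -1.0]]
contact_force: [0.5, -0.8, 0.4]
opening: 0.06
finger_force: 0.0
```

Request:
apply_moves:
  motion:
    - {"rx": 0,"ry": 0,"rz": 0,"dx": 0,"dy": 0,"dz": 2.7,"grip": 6}
    - {"rx": 0,"ry": 0,"rz": 0,"dx": 0,"dy": 0,"dz": 2,"grip": 6}
    - {"rx": 0,"ry": 0,"rz": 0,"dx": 0,"dy": 0,"dz": 0,"grip": 6}
    - {"rx": 0,"ry": 0,"rz": 0,"dx": 0,"dy": 0,"dz": 0,"grip": 0.8}
    - {"rx": 0,"ry": 0,"rz": 0,"dx": 0,"dy": 0,"dz": 0,"grip": 0.8}
    - {"rx": 0,"ry": 0,"rz": 0,"dx": 0,"dy": 0,"dz": 0,"grip": 0.8}
    - {"rx": 0,"ry": 0,"rz": 0,"dx": 0,"dy": 0,"dz": 0,"grip": 0.8}
    - {"rx": 0,"ry": 0,"rz": 0,"dx": 0,"dy": 0,"dz": 0,"grip": 0.8}

```text
time: 2.25
ee_pos: [0.4425, 0.0129, 0.0051]
ee_rot: [[0.0, 1.0, 0.001], [1.0, -0.0, -0.0], [-0.0, 0.001, -1.0]]
contact_force: [-2.0, 0.3, 13.5]
opening: 0.0099
finger_force: 58.5
```

Request:
apply_moves:
  motion:
    - {"rx": 0,"ry": 0,"rz": 0,"dx": 0,"dy": 0,"dz": -3,"grip": 0.8}
    - {"rx": 0,"ry": 0,"rz": 0,"dx": 0,"dy": 0,"dz": -4,"grip": 0.8}
    - {"rx": 0,"ry": 0,"rz": 0,"dx": 0,"dy": 0,"dz": -3,"grip": 0.8}
    - {"rx": 0,"ry": 0,"rz": 0,"dx": -0.3,"dy": 3,"dz": 0,"grip": 0.8}
    - {"rx": 0,"ry": 0,"rz": 0,"dx": -0.3,"dy": 4,"dz": 0,"grip": 0.8}
    - {"rx": 0,"ry": 0,"rz": 0,"dx": -0.3,"dy": 4,"dz": 0,"grip": 0.8}
    - {"rx": 0,"ry": 0,"rz": 0,"dx": -0.2,"dy": 2.9,"dz": 0,"grip": 0.8}
    - {"rx": 0,"ry": 0,"rz": -9,"dx": 0,"dy": 0,"dz": 0,"grip": 0.8}
    - {"rx": 0,"ry": 0,"rz": 0,"dx": 0,"dy": 0,"dz": 0,"grip": 0.8}
    - {"rx": 0,"ry": 0,"rz": 0,"dx": 0,"dy": 0,"dz": 0,"grip": 0.8}

```text
time: 3.5
ee_pos: [0.5807, 0.002, 0.1045]
ee_rot: [[-0.153, 0.988, 0.0], [0.988, 0.153, -0.0], [-0.0, 0.0, -1.0]]
contact_force: [-0.3, 1.0, 0.6]
opening: 0.0097
finger_force: 60.0
```

```bash
python3 - <<'E'
from loc import *
s=snap('wrist','w1'); locate(s)
E
```

```text
px 339.0 165.0 n 12036 rgb [110. 116. 117.] zmax 0.12 topmean [605.  47.  36.] rect [604.  20.] [131. 143.] 9 longdir -81.0
px 286.0 239.0 n 9529 rgb [35. 36. 38.] zmax 0.12 topmean [582.  21. 111.] rect [585.   8.] [103.  35.] 90 longdir 90.0
px 315.0 273.0 n 150 rgb [54. 59. 64.] zmax 0.12 topmean [595.  12. 117.] rect [595.  12.] [6. 1.] 8 longdir 8.0
px 50.0 343.0 n 1111 rgb [220. 181.  65.] zmax 0.014 topmean [ 436. -115.   11.] rect [ 440. -119.] [35. 30.] 6 longdir 6.0
```

View pics/w1.png

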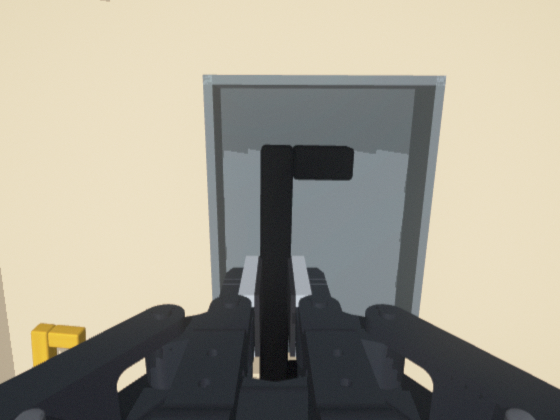

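The handle is held level and squared to the grey tray, with its bar at (275,260).

Request:
apply_moves:
  motion:
    - {"rx": 0,"ry": 0,"rz": 0,"dx": 0,"dy": 0,"dz": 3,"grip": 0.8}
    - {"rx": 0,"ry": 0,"rz": 0,"dx": 0,"dy": 0,"dz": 4,"grip": 0.8}
    - {"rx": 0,"ry": 0,"rz": 0,"dx": 0,"dy": 0,"dz": 2.3,"grip": 0.8}
    - {"rx": 0,"ry": 0,"rz": 0,"dx": 0,"dy": 0,"dz": 0,"grip": 0.8}
    - {"rx": 0,"ry": 0,"rz": 0,"dx": 0,"dy": 0,"dz": 0,"grip": 2.4}
    - {"rx": 0,"ry": 0,"rz": 0,"dx": 0,"dy": 0,"dz": 0,"grip": 2.4}
    - {"rx": 0,"ry": 0,"rz": 0,"dx": 0,"dy": 0,"dz": 0,"grip": 2.4}
    - {"rx": 0,"ry": 0,"rz": 0,"dx": 0,"dy": 0,"dz": 0,"grip": 2.4}
    - {"rx": 0,"ry": 0,"rz": 0,"dx": 0,"dy": 0,"dz": -3,"grip": 2.4}
    - {"rx": 0,"ry": 0,"rz": 0,"dx": 0,"dy": 0,"dz": -5,"grip": 2.4}
    - {"rx": 0,"ry": 0,"rz": 0,"dx": 0,"dy": 0,"dz": -5,"grip": 2.4}
    - {"rx": 0,"ry": 0,"rz": 0,"dx": 0,"dy": 0,"dz": 0,"grip": 8.5}

```text
time: 5.05
ee_pos: [0.5828, 0.0018, 0.145]
ee_rot: [[-0.156, 0.988, 0.006], [0.988, 0.156, -0.001], [-0.002, 0.006, -1.0]]
contact_force: [-0.1, 0.2, -0.3]
opening: 0.041
finger_force: 0.0
```

Request:
apply_moves:
  motion:
    - {"rx": 0,"ry": 0,"rz": 0,"dx": 4.6,"dy": -2.64,"dz": 0,"grip": 8.5}
    - {"rx": 0,"ry": 0,"rz": 0,"dx": 4.6,"dy": -2.64,"dz": 0,"grip": 8.5}
    - {"rx": 0,"ry": 0,"rz": 0,"dx": 4.6,"dy": -2.64,"dz": 0,"grip": 8.5}
    - {"rx": 0,"ry": 0,"rz": 0,"dx": 4.6,"dy": -2.64,"dz": 0,"grip": 8.5}
    - {"rx": 0,"ry": 0,"rz": -10,"dx": 0,"dy": 0,"dz": 0,"grip": 8.5}
    - {"rx": 0,"ry": 0,"rz": -10,"dx": 0,"dy": 0,"dz": 0,"grip": 8.5}
    - {"rx": 0,"ry": 0,"rz": -10,"dx": 0,"dy": 0,"dz": 0,"grip": 8.5}
    - {"rx": 0,"ry": 0,"rz": -10,"dx": 0,"dy": 0,"dz": 0,"grip": 8.5}
    - {"rx": 0,"ry": 0,"rz": -10,"dx": 0,"dy": 0,"dz": 0,"grip": 8.5}
    - {"rx": 0,"ry": 0,"rz": -10,"dx": 0,"dy": 0,"dz": 0,"grip": 8.5}
    - {"rx": 0,"ry": 0,"rz": -10,"dx": 0,"dy": 0,"dz": 0,"grip": 8.5}
    - {"rx": 0,"ry": 0,"rz": -10,"dx": 0,"dy": 0,"dz": 0,"grip": 8.5}

```text
time: 6.55
ee_pos: [0.4475, 0.1671, 0.1406]
ee_rot: [[-1.0, 0.012, -0.001], [0.012, 1.0, -0.0], [0.001, -0.0, -1.0]]
contact_force: [-0.4, -1.1, 0.1]
opening: 0.0852
finger_force: 0.0
```

Request:
apply_moves:
  motion:
    - {"rx": 0,"ry": 0,"rz": -10,"dx": 0,"dy": 0,"dz": 0,"grip": 8.5}
    - {"rx": 0,"ry": 0,"rz": 0,"dx": 0,"dy": 0,"dz": 0,"grip": 8.5}
    - {"rx": 0,"ry": 0,"rz": 0,"dx": 0,"dy": 0,"dz": 0,"grip": 8.5}

```text
time: 6.92
ee_pos: [0.4477, 0.1672, 0.141]
ee_rot: [[-0.988, -0.153, -0.001], [-0.153, 0.988, -0.0], [0.001, -0.0, -1.0]]
contact_force: [-0.1, 0.2, -0.0]
opening: 0.085
finger_force: 0.0
```

```bash
python3 - <<'E'
from loc import *
s=snap('wrist','w2'); locate(s); print(env.get_obs()['joint_positions'])
locate(snap('scene','s1'))
E
```

```text
px 517.0 216.0 n 5879 rgb [187. 180. 178.] zmax 0.036 topmean [426. 338.  30.] rect [428. 345.] [87. 40.] 67 longdir 67.0
px 275.0 209.0 n 2247 rgb [40. 37. 32.] zmax 0.032 topmean [448. 168.  29.] rect [448. 169.] [37. 37.] 51 longdir -39.0
px 53.0 295.0 n 2362 rgb [62. 66. 68.] zmax 0.037 topmean [541.  15.  34.] rect [542.  15.] [ 7. 75.] 9 longdir -81.0
px 32.0 329.0 n 847 rgb [ 9. 10. 10.] zmax 0.018 topmean [581. -10.  15.] rect [583. -10.] [13. 55.] 11 longdir -79.0
px 332.0 345.0 n 3321 rgb [ 24.  59. 125.] zmax 0.036 topmean [552. 228.  33.] rect [557. 234.] [ 28. 101.] 15 longdir -75.0
px 153.0 357.0 n 360 rgb [67. 72. 73.] zmax 0.036 topmean [580.  89.  30.] rect [583.  88.] [19.  3.] 11 longdir 11.0
px 54.0 417.0 n 105 rgb [47. 52. 54.] zmax 0.016 topmean [668.   6.  12.] rect [668.   4.] [ 3. 24.] 6 longdir -84.0
[ 1.86636489e-01  2.32307023e-01 -3.45958275e-01  9.92872451e-01
  1.97798117e-08  3.28569514e-02]
px 151.0 158.0 n 145 rgb [149. 123.  66.] zmax 0.035 topmean [ 444. -343.   30.] rect [ 443. -343.] [40. 35.] 37 longdir 37.0
px 214.0 170.0 n 198 rgb [143. 119.  
[... 485 characters left out ...]
gb [52. 49. 45.] zmax 0.035 topmean [452. 168.  30.] rect [452. 167.] [38. 35.] 9 longdir 9.0
px 257.0 231.0 n 1127 rgb [76. 79. 78.] zmax 0.041 topmean [612.   6.  34.] rect [609.   6.] [135. 170.] 8 longdir -82.0
px 450.0 236.0 n 903 rgb [117. 116. 115.] zmax 0.099 topmean [546. 474.  93.] rect [541. 476.] [83. 48.] 0 longdir 0.0
px 259.0 225.0 n 283 rgb [44. 43. 42.] zmax 0.022 topmean [589.   1.  16.] rect [594.   3.] [ 37. 106.] 11 longdir -79.0
px 366.0 251.0 n 1261 rgb [ 45.  67. 121.] zmax 0.041 topmean [611. 281.  35.] rect [608. 278.] [135. 171.] 10 longdir -80.0
px 446.0 333.0 n 1216 rgb [30. 30. 31.] zmax 0.087 topmean [799. 480.  81.] rect [800. 475.] [ 50. 100.] 90 longdir -0.0
```

View pics/w2.png

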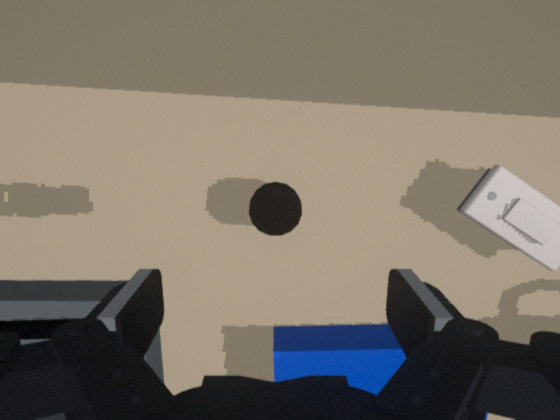

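The black knob is at (275,209), midway between the fingers. The switch is at (515,218). The depth cloud shows the handle flat in the grey tray.

Request:
apply_moves:
  motion:
    - {"rx": 0,"ry": 0,"rz": 0,"dx": 0,"dy": 0,"dz": 4,"grip": 8.5}
    - {"rx": 0,"ry": 0,"rz": 0,"dx": 0,"dy": 0,"dz": 4,"grip": 8.5}
    - {"rx": 0,"ry": 0,"rz": 0,"dx": 0,"dy": 0,"dz": 3,"grip": 7}
    - {"rx": 0,"ry": 0,"rz": 0,"dx": 0,"dy": 0,"dz": 2.5,"grip": 7}
    - {"rx": 0,"ry": 0,"rz": 0,"dx": 0,"dy": 0,"dz": 0,"grip": 7}
    - {"rx": 0,"ry": 0,"rz": 0,"dx": 0,"dy": 0,"dz": 0,"grip": 3.2}
    - {"rx": 0,"ry": 0,"rz": 0,"dx": 0,"dy": 0,"dz": 0,"grip": 3.2}
    - {"rx": 0,"ry": 0,"rz": 0,"dx": 0,"dy": 0,"dz": 0,"grip": 3.2}
    - {"rx": 0,"ry": 0,"rz": 0,"dx": 0,"dy": 0,"dz": 0,"grip": 3.2}
    - {"rx": 0,"ry": 0,"rz": 0,"dx": 0,"dy": 0,"dz": -3,"grip": 3.2}
    - {"rx": 0,"ry": 0,"rz": 0,"dx": 0,"dy": 0,"dz": -4,"grip": 3.2}
    - {"rx": 0,"ry": 0,"rz": 0,"dx": 0,"dy": 0,"dz": -4,"grip": 3.2}

```text
time: 8.52
ee_pos: [0.4479, 0.1672, 0.1184]
ee_rot: [[-0.988, -0.156, 0.001], [-0.156, 0.988, 0.0], [-0.001, 0.0, -1.0]]
contact_force: [-0.3, 0.3, -0.5]
opening: 0.036
finger_force: 60.0
```

Request:
apply_moves:
  motion:
    - {"rx": 0,"ry": 0,"rz": 0,"dx": -3.28,"dy": -3.68,"dz": 0,"grip": 3.2}
    - {"rx": 0,"ry": 0,"rz": 0,"dx": -3.28,"dy": -3.68,"dz": 0,"grip": 3.2}
    - {"rx": 0,"ry": 0,"rz": 0,"dx": -3.28,"dy": -3.68,"dz": 0,"grip": 3.2}
    - {"rx": 0,"ry": 0,"rz": 0,"dx": -3.28,"dy": -3.68,"dz": 0,"grip": 3.2}
    - {"rx": 0,"ry": 0,"rz": 0,"dx": -3.28,"dy": -3.68,"dz": 0,"grip": 3.2}
    - {"rx": 0,"ry": 0,"rz": 0,"dx": 0,"dy": 0,"dz": 0,"grip": 3.2}
    - {"rx": 0,"ry": 0,"rz": 0,"dx": 0,"dy": 0,"dz": 4,"grip": 3.2}
    - {"rx": 0,"ry": 0,"rz": 0,"dx": 0,"dy": 0,"dz": 0,"grip": 3.2}
    - {"rx": 0,"ry": 0,"rz": 0,"dx": 0,"dy": 0,"dz": 0,"grip": 3.2}

```text
time: 9.65
ee_pos: [0.6388, 0.0115, 0.0779]
ee_rot: [[-0.988, -0.157, 0.001], [-0.157, 0.988, -0.0], [-0.001, -0.0, -1.0]]
contact_force: [0.4, -0.1, 0.1]
opening: 0.0361
finger_force: 60.1
```

Request:
apply_moves:
  motion:
    - {"rx": 0,"ry": 0,"rz": 0,"dx": 0,"dy": 0,"dz": 3.6,"grip": 3.2}
    - {"rx": 0,"ry": 0,"rz": 0,"dx": 0,"dy": 0,"dz": 3,"grip": 3.2}
    - {"rx": 0,"ry": 0,"rz": 0,"dx": 0,"dy": 0,"dz": 0,"grip": 3.2}
    - {"rx": 0,"ry": 0,"rz": 0,"dx": 0,"dy": 0,"dz": 0,"grip": 5}
    - {"rx": 0,"ry": 0,"rz": 0,"dx": 0,"dy": 0,"dz": 0,"grip": 5}
    - {"rx": 0,"ry": 0,"rz": 0,"dx": 0,"dy": 0,"dz": 0,"grip": 5}
    - {"rx": 0,"ry": 0,"rz": 0,"dx": 0,"dy": 0,"dz": 0,"grip": 5}
    - {"rx": 0,"ry": 0,"rz": 0,"dx": 0,"dy": 0,"dz": -3,"grip": 5}
    - {"rx": 0,"ry": 0,"rz": 0,"dx": 0,"dy": 0,"dz": -5,"grip": 5}
    - {"rx": 0,"ry": 0,"rz": 0,"dx": 0,"dy": 0,"dz": -5,"grip": 5}
    - {"rx": 0,"ry": 0,"rz": 0,"dx": 0,"dy": 0,"dz": 0,"grip": 5}
    - {"rx": 0,"ry": 0,"rz": 0,"dx": 0,"dy": 0,"dz": 0,"grip": 5}

```text
time: 11.15
ee_pos: [0.6384, 0.0111, 0.1397]
ee_rot: [[-0.988, -0.156, -0.001], [-0.156, 0.988, 0.0], [0.001, 0.0, -1.0]]
contact_force: [0.1, 0.6, -0.2]
opening: 0.0498
finger_force: 0.0
```

```bash
python3 - <<'E'
from loc import *
locate(snap('wrist','w3'),box=(.5,.7,-.1,.12)); 
E
```

```text
px 274.0 168.0 n 16938 rgb [ 99. 104. 105.] zmax 0.037 topmean [609.   7.  34.] rect [607.   7.] [131. 171.] 9 longdir -81.0
px 274.0 130.0 n 3883 rgb [36. 38. 40.] zmax 0.018 topmean [585.   3.  16.] rect [591.   5.] [ 34. 108.] 11 longdir -79.0
```

View pics/w3.png

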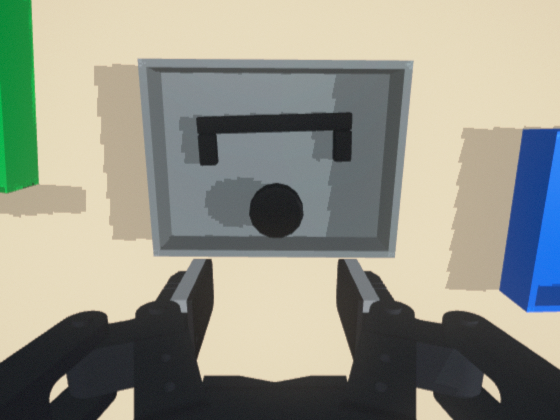

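The grey tray is right: the black handle lies flat with its bar at (275,123) and the knob stands at (276,211). Next is the brass handle.

Request:
apply_moves:
  motion:
    - {"rx": 0,"ry": 0,"rz": 0,"dx": 4.63,"dy": -2.73,"dz": 0,"grip": 6}
    - {"rx": 0,"ry": 0,"rz": 0,"dx": 4.63,"dy": -2.73,"dz": 0,"grip": 6}
    - {"rx": 0,"ry": 0,"rz": 0,"dx": 4.63,"dy": -2.73,"dz": 0,"grip": 6}
    - {"rx": 0,"ry": 0,"rz": 0,"dx": 4.63,"dy": -2.73,"dz": 0,"grip": 6}
    - {"rx": 0,"ry": 0,"rz": 0,"dx": 4.63,"dy": -2.73,"dz": 0,"grip": 6}
    - {"rx": 0,"ry": 0,"rz": 10,"dx": 0,"dy": 0,"dz": 0,"grip": 6}
    - {"rx": 0,"ry": 0,"rz": 10,"dx": 0,"dy": 0,"dz": 0,"grip": 6}
    - {"rx": 0,"ry": 0,"rz": 10,"dx": 0,"dy": 0,"dz": 0,"grip": 6}
    - {"rx": 0,"ry": 0,"rz": 10,"dx": 0,"dy": 0,"dz": 0,"grip": 6}
    - {"rx": 0,"ry": 0,"rz": 10,"dx": 0,"dy": 0,"dz": 0,"grip": 6}
    - {"rx": 0,"ry": 0,"rz": 10,"dx": 0,"dy": 0,"dz": 0,"grip": 6}
    - {"rx": 0,"ry": 0,"rz": 10,"dx": 0,"dy": 0,"dz": 0,"grip": 6}

```text
time: 12.7
ee_pos: [0.4307, -0.1595, 0.1391]
ee_rot: [[-0.48, 0.877, -0.002], [0.877, 0.48, 0.001], [0.002, -0.001, -1.0]]
contact_force: [-0.3, -0.2, 0.3]
opening: 0.0601
finger_force: 0.0
```

Request:
apply_moves:
  motion:
    - {"rx": 0,"ry": 0,"rz": 10,"dx": 0,"dy": 0,"dz": 0,"grip": 6}
    - {"rx": 0,"ry": 0,"rz": 10,"dx": 0,"dy": 0,"dz": 0,"grip": 6}
    - {"rx": 0,"ry": 0,"rz": 0,"dx": 0,"dy": 0,"dz": 0,"grip": 6}
    - {"rx": 0,"ry": 0,"rz": 0,"dx": 0,"dy": 0,"dz": 0,"grip": 6}

```text
time: 13.2
ee_pos: [0.4311, -0.1597, 0.1398]
ee_rot: [[-0.16, 0.987, -0.001], [0.987, 0.16, 0.001], [0.001, -0.001, -1.0]]
contact_force: [-0.1, 0.2, -0.5]
opening: 0.0603
finger_force: 0.0
```

```bash
python3 - <<'E'
from loc import *
locate(snap('wrist','w4'),box=(.38,.5,-.4,-.09)); 
E
```

```text
px 281.0 200.0 n 3211 rgb [173. 138.  56.] zmax 0.015 topmean [ 435. -157.   12.] rect [ 441. -160.] [ 34. 108.] 3 longdir -87.0
```

Request:
apply_moves:
  motion:
    - {"rx": 0,"ry": 0,"rz": 5,"dx": 0,"dy": 0,"dz": 4,"grip": 6}
    - {"rx": 0,"ry": 0,"rz": 0,"dx": 0,"dy": 0,"dz": 5,"grip": 6}
    - {"rx": 0,"ry": 0,"rz": 0,"dx": 0,"dy": 0,"dz": 2.5,"grip": 6}
    - {"rx": 0,"ry": 0,"rz": 0,"dx": 0,"dy": 0,"dz": 2,"grip": 6}
    - {"rx": 0,"ry": 0,"rz": 0,"dx": 0,"dy": 0,"dz": 0,"grip": 6}
    - {"rx": 0,"ry": 0,"rz": 0,"dx": 0,"dy": 0,"dz": 0,"grip": 0.8}
    - {"rx": 0,"ry": 0,"rz": 0,"dx": 0,"dy": 0,"dz": 0,"grip": 0.8}
    - {"rx": 0,"ry": 0,"rz": 0,"dx": 0,"dy": 0,"dz": 0,"grip": 0.8}
    - {"rx": 0,"ry": 0,"rz": 0,"dx": 0,"dy": 0,"dz": 0,"grip": 0.8}
    - {"rx": 0,"ry": 0,"rz": 0,"dx": 0,"dy": 0,"dz": -3,"grip": 0.8}
    - {"rx": 0,"ry": 0,"rz": 0,"dx": 0,"dy": 0,"dz": -4,"grip": 0.8}
    - {"rx": 0,"ry": 0,"rz": -5,"dx": 0,"dy": 0,"dz": -4,"grip": 0.8}

```text
time: 14.75
ee_pos: [0.4312, -0.1598, 0.1169]
ee_rot: [[-0.158, 0.987, 0.0], [0.987, 0.158, -0.0], [-0.0, 0.0, -1.0]]
contact_force: [-0.3, 0.2, -1.1]
opening: 0.0097
finger_force: 59.3
```

Request:
apply_moves:
  motion:
    - {"rx": 0,"ry": 0,"rz": 0,"dx": 0,"dy": 0,"dz": 0,"grip": 0.8}
    - {"rx": 0,"ry": 0,"rz": 0,"dx": 0,"dy": 0,"dz": 0,"grip": 0.8}

```text
time: 15.0
ee_pos: [0.4311, -0.1598, 0.1149]
ee_rot: [[-0.156, 0.988, -0.0], [0.988, 0.156, 0.0], [0.0, -0.0, -1.0]]
contact_force: [0.6, 0.2, -0.2]
opening: 0.0096
finger_force: 59.4
```

Request:
apply_moves:
  motion:
    - {"rx": 0,"ry": 0,"rz": 0,"dx": 4.49,"dy": 2.4,"dz": 0,"grip": 0.8}
    - {"rx": 0,"ry": 0,"rz": 0,"dx": 4.49,"dy": 2.4,"dz": 0,"grip": 0.8}
    - {"rx": 0,"ry": 0,"rz": 0,"dx": 4.49,"dy": 2.4,"dz": 0,"grip": 0.8}
    - {"rx": 0,"ry": 0,"rz": 0,"dx": 4.49,"dy": 2.4,"dz": 0,"grip": 0.8}
    - {"rx": 0,"ry": 0,"rz": 0,"dx": 4.49,"dy": 2.4,"dz": 0,"grip": 0.8}
    - {"rx": 0,"ry": 0,"rz": 0,"dx": 4.49,"dy": 2.4,"dz": 0,"grip": 0.8}
    - {"rx": 0,"ry": 0,"rz": 0,"dx": 4.49,"dy": 2.4,"dz": 0,"grip": 0.8}
    - {"rx": 0,"ry": 0,"rz": 0,"dx": 4.49,"dy": 2.4,"dz": 0,"grip": 0.8}
    - {"rx": 0,"ry": 0,"rz": 0,"dx": 4.49,"dy": 2.4,"dz": 0,"grip": 0.8}
    - {"rx": 0,"ry": 0,"rz": 0,"dx": 0,"dy": 0,"dz": 0,"grip": 0.8}
    - {"rx": 0,"ry": 0,"rz": 0,"dx": 0,"dy": 0,"dz": 0,"grip": 0.8}

```text
time: 16.38
ee_pos: [0.5808, 0.2726, 0.1139]
ee_rot: [[-0.156, 0.988, -0.002], [0.988, 0.156, -0.001], [-0.001, -0.002, -1.0]]
contact_force: [-0.8, -0.5, -0.6]
opening: 0.0094
finger_force: 59.3
```

```bash
python3 - <<'E'
from loc import *
locate(snap('wrist','w5'),box=(.5,.7,.15,.4)); 
E
```

```text
px 335.0 162.0 n 11080 rgb [ 42.  90. 181.] zmax 0.038 topmean [604. 318.  34.] rect [604. 289.] [131. 150.] 10 longdir -80.0
px 286.0 237.0 n 7475 rgb [206. 165.  71.] zmax 0.12 topmean [582. 292. 119.] rect [585. 279.] [ 35. 102.] 1 longdir -89.0
```

View pics/w5.png

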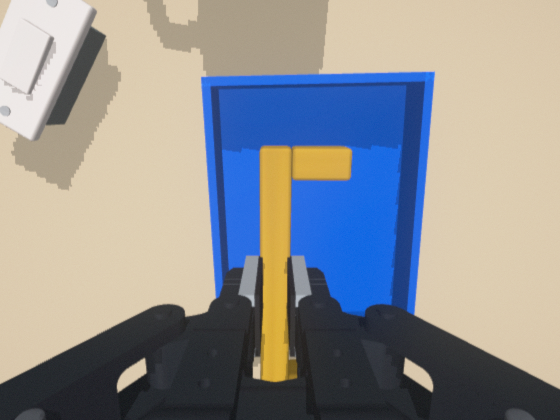

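The brass handle hangs squarely over the blue tray, with its bar at (275,260), so I'll lower and release it.

Request:
apply_moves:
  motion:
    - {"rx": 0,"ry": 0,"rz": 0,"dx": 0,"dy": 0,"dz": 4,"grip": 0.8}
    - {"rx": 0,"ry": 0,"rz": 0,"dx": 0,"dy": 0,"dz": 4,"grip": 0.8}
    - {"rx": 0,"ry": 0,"rz": 0,"dx": 0,"dy": 0,"dz": 2.3,"grip": 0.8}
    - {"rx": 0,"ry": 0,"rz": 0,"dx": 0,"dy": 0,"dz": 0,"grip": 0.8}
    - {"rx": 0,"ry": 0,"rz": 0,"dx": 0,"dy": 0,"dz": 0,"grip": 2.4}
    - {"rx": 0,"ry": 0,"rz": 0,"dx": 0,"dy": 0,"dz": 0,"grip": 2.4}
    - {"rx": 0,"ry": 0,"rz": 0,"dx": 0,"dy": 0,"dz": 0,"grip": 2.4}
    - {"rx": 0,"ry": 0,"rz": 0,"dx": 0,"dy": 0,"dz": 0,"grip": 2.4}
    - {"rx": 0,"ry": 0,"rz": 0,"dx": 0,"dy": 0,"dz": -3,"grip": 2.4}
    - {"rx": 0,"ry": 0,"rz": 0,"dx": 0,"dy": 0,"dz": -5,"grip": 2.4}
    - {"rx": 0,"ry": 0,"rz": 0,"dx": 0,"dy": 0,"dz": -5,"grip": 2.4}
    - {"rx": 0,"ry": 0,"rz": 0,"dx": 0,"dy": 0,"dz": 0,"grip": 8.5}

```text
time: 17.92
ee_pos: [0.5832, 0.2737, 0.1462]
ee_rot: [[-0.157, 0.988, 0.006], [0.988, 0.157, 0.002], [0.001, 0.006, -1.0]]
contact_force: [-0.4, -0.9, -0.5]
opening: 0.0412
finger_force: 0.0
```

Request:
apply_moves:
  motion:
    - {"rx": 0,"ry": 0,"rz": 0,"dx": 2.38,"dy": -3.5,"dz": 0,"grip": 8.5}
    - {"rx": 0,"ry": 0,"rz": 0,"dx": 2.38,"dy": -3.5,"dz": 0,"grip": 8.5}
    - {"rx": 0,"ry": 0,"rz": 0,"dx": 2.38,"dy": -3.5,"dz": 0,"grip": 8.5}
    - {"rx": 0,"ry": 0,"rz": 0,"dx": 2.38,"dy": -3.5,"dz": 0,"grip": 8.5}
    - {"rx": 0,"ry": 0,"rz": 8,"dx": 0,"dy": 0,"dz": 0,"grip": 8.5}
    - {"rx": 0,"ry": 0,"rz": 8,"dx": 0,"dy": 0,"dz": 0,"grip": 8.5}
    - {"rx": 0,"ry": 0,"rz": 8,"dx": 0,"dy": 0,"dz": 0,"grip": 8.5}
    - {"rx": 0,"ry": 0,"rz": 8,"dx": 0,"dy": 0,"dz": 0,"grip": 8.5}
    - {"rx": 0,"ry": 0,"rz": 0,"dx": 0,"dy": 0,"dz": 0,"grip": 8.5}
    - {"rx": 0,"ry": 0,"rz": 0,"dx": 0,"dy": 0,"dz": 0,"grip": 8.5}

```text
time: 19.18
ee_pos: [0.4282, 0.345, 0.1419]
ee_rot: [[0.388, 0.922, -0.001], [0.922, -0.388, -0.0], [-0.001, -0.0, -1.0]]
contact_force: [0.7, 1.1, -0.3]
opening: 0.0847
finger_force: 0.0
```

```bash
python3 - <<'E'
from loc import *
locate(snap('wrist','w6'),box=(.35,.5,.25,.42));locate(snap('scene'),box=(.5,.7,.15,.4)) 
E
```

```text
px 275.0 205.0 n 6726 rgb [191. 184. 181.] zmax 0.037 topmean [429. 348.  31.] rect [428. 346.] [86. 40.] 67 longdir 67.0
px 367.0 251.0 n 1261 rgb [ 46.  68. 122.] zmax 0.042 topmean [612. 281.  35.] rect [608. 278.] [135. 171.] 10 longdir -80.0
px 363.0 245.0 n 324 rgb [134. 113.  76.] zmax 0.024 topmean [589. 273.  16.] rect [594. 272.] [ 35. 108.] 6 longdir -84.0
```

View pics/w6.png

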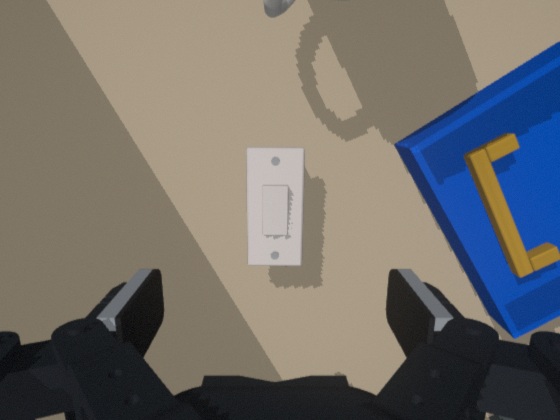

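The switch at (275,207) is centred and aligned between the fingers, and the brass handle lies flat in the blue tray.

Request:
apply_moves:
  motion:
    - {"rx": 0,"ry": 0,"rz": 0,"dx": 0,"dy": 0,"dz": 4,"grip": 8.5}
    - {"rx": 0,"ry": 0,"rz": 0,"dx": 0,"dy": 0,"dz": 4,"grip": 8.5}
    - {"rx": 0,"ry": 0,"rz": 0,"dx": 0,"dy": 0,"dz": 3,"grip": 7}
    - {"rx": 0,"ry": 0,"rz": 0,"dx": 0,"dy": 0,"dz": 2.4,"grip": 7}
    - {"rx": 0,"ry": 0,"rz": 0,"dx": 0,"dy": 0,"dz": 0,"grip": 7}
    - {"rx": 0,"ry": 0,"rz": 0,"dx": 0,"dy": 0,"dz": 0,"grip": 3.4}
    - {"rx": 0,"ry": 0,"rz": 0,"dx": 0,"dy": 0,"dz": 0,"grip": 3.4}
    - {"rx": 0,"ry": 0,"rz": 0,"dx": 0,"dy": 0,"dz": 0,"grip": 3.4}
    - {"rx": 0,"ry": 0,"rz": 0,"dx": 0,"dy": 0,"dz": 0,"grip": 3.4}
    - {"rx": 0,"ry": 0,"rz": 0,"dx": 0,"dy": 0,"dz": -3,"grip": 3.4}
    - {"rx": 0,"ry": 0,"rz": 0,"dx": 0,"dy": 0,"dz": -4,"grip": 3.4}
    - {"rx": 0,"ry": 0,"rz": 0,"dx": 0,"dy": 0,"dz": -4,"grip": 3.4}

```text
time: 20.78
ee_pos: [0.4284, 0.3452, 0.1204]
ee_rot: [[0.391, 0.921, 0.001], [0.921, -0.391, 0.001], [0.001, 0.001, -1.0]]
contact_force: [1.1, 0.2, -0.7]
opening: 0.0385
finger_force: 60.7
```

Request:
apply_moves:
  motion:
    - {"rx": 0,"ry": 0,"rz": -8.5,"dx": 0,"dy": 0,"dz": 0,"grip": 3.4}
    - {"rx": 0,"ry": 0,"rz": -8.5,"dx": 0,"dy": 0,"dz": 0,"grip": 3.4}
    - {"rx": 0,"ry": 0,"rz": -8,"dx": 0,"dy": 0,"dz": 0,"grip": 3.4}
    - {"rx": 0,"ry": 0,"rz": 0,"dx": 0,"dy": 0,"dz": 0,"grip": 3.4}
    - {"rx": 0,"ry": 0,"rz": 0,"dx": 0,"dy": 0,"dz": 0,"grip": 3.4}

```text
time: 21.4
ee_pos: [0.4284, 0.3452, 0.1187]
ee_rot: [[-0.032, 0.999, 0.001], [0.999, 0.032, 0.0], [0.0, 0.001, -1.0]]
contact_force: [-0.2, 0.0, -1.0]
opening: 0.0386
finger_force: 60.8
```

Request:
apply_moves:
  motion:
    - {"rx": 0,"ry": 0,"rz": 0,"dx": -5.06,"dy": 1.19,"dz": 0,"grip": 3.4}
    - {"rx": 0,"ry": 0,"rz": 0,"dx": -5.06,"dy": 1.19,"dz": 0,"grip": 3.4}
    - {"rx": 0,"ry": 0,"rz": 0,"dx": -5.06,"dy": 1.19,"dz": 0,"grip": 3.4}
    - {"rx": 0,"ry": 0,"rz": 0,"dx": -5.06,"dy": 1.19,"dz": 0,"grip": 3.4}
    - {"rx": 0,"ry": 0,"rz": 0,"dx": -5.06,"dy": 1.19,"dz": 0,"grip": 3.4}
    - {"rx": 0,"ry": 0,"rz": 0,"dx": -5.06,"dy": 1.19,"dz": 0,"grip": 3.4}
    - {"rx": 0,"ry": 0,"rz": 0,"dx": -5.06,"dy": 1.19,"dz": 0,"grip": 3.4}
    - {"rx": 0,"ry": 0,"rz": 0,"dx": -5.06,"dy": 1.19,"dz": 0,"grip": 3.4}
    - {"rx": 0,"ry": 0,"rz": 0,"dx": -5.06,"dy": 1.19,"dz": 0,"grip": 3.4}
    - {"rx": 0,"ry": 0,"rz": 0,"dx": -5.06,"dy": 1.19,"dz": 0,"grip": 3.4}
    - {"rx": 0,"ry": 0,"rz": 0,"dx": -5.06,"dy": 1.19,"dz": 0,"grip": 3.4}
    - {"rx": 0,"ry": 0,"rz": 0,"dx": -5.06,"dy": 1.19,"dz": 0,"grip": 3.4}

```text
time: 22.9
ee_pos: [0.5925, -0.2585, 0.1185]
ee_rot: [[-0.032, 0.999, 0.0], [0.999, 0.032, -0.0], [-0.0, 0.0, -1.0]]
contact_force: [1.2, 0.6, 0.3]
opening: 0.0385
finger_force: 60.8
```

Request:
apply_moves:
  motion:
    - {"rx": 0,"ry": 0,"rz": 0,"dx": 0,"dy": 0,"dz": 0,"grip": 3.4}
    - {"rx": 0,"ry": 0,"rz": 0,"dx": 0,"dy": 0,"dz": 3,"grip": 3.4}
    - {"rx": 0,"ry": 0,"rz": 0,"dx": 0,"dy": 0,"dz": 0,"grip": 3.4}
    - {"rx": 0,"ry": 0,"rz": 0,"dx": 0,"dy": 0,"dz": 0,"grip": 3.4}

```text
time: 23.4
ee_pos: [0.5924, -0.2563, 0.0892]
ee_rot: [[-0.035, 0.999, 0.0], [0.999, 0.035, -0.0], [-0.0, 0.0, -1.0]]
contact_force: [0.3, 0.1, -0.3]
opening: 0.0384
finger_force: 60.8
```

```bash
python3 - <<'E'
from loc import *
locate(snap('wrist','w7'),box=(.5,.7,-.38,-.14))
E
```

```text
px 274.0 236.0 n 37420 rgb [138. 165. 140.] zmax 0.12 topmean [ 592. -247.  110.] rect [ 592. -251.] [66. 77.] 2 longdir -88.0
```

View pics/w7.png

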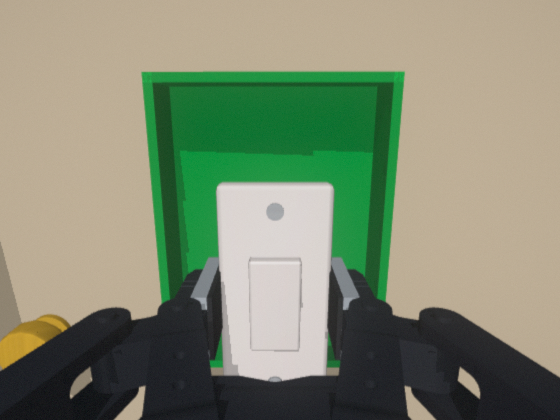

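The switch is held level and centred over the green tray, at (275,280).

Request:
apply_moves:
  motion:
    - {"rx": 0,"ry": 0,"rz": 0,"dx": 0,"dy": 0,"dz": 4,"grip": 3.4}
    - {"rx": 0,"ry": 0,"rz": 0,"dx": 0,"dy": 0,"dz": 3,"grip": 3.4}
    - {"rx": 0,"ry": 0,"rz": 0,"dx": 0,"dy": 0,"dz": 0.6,"grip": 3.4}
    - {"rx": 0,"ry": 0,"rz": 0,"dx": 0,"dy": 0,"dz": 0,"grip": 3.4}
    - {"rx": 0,"ry": 0,"rz": 0,"dx": 0,"dy": 0,"dz": 0,"grip": 5.4}
    - {"rx": 0,"ry": 0,"rz": 0,"dx": 0,"dy": 0,"dz": 0,"grip": 5.4}
    - {"rx": 0,"ry": 0,"rz": 0,"dx": 0,"dy": 0,"dz": 0,"grip": 5.4}
    - {"rx": 0,"ry": 0,"rz": 0,"dx": 0,"dy": 0,"dz": 0,"grip": 5.4}
    - {"rx": 0,"ry": 0,"rz": 0,"dx": 0,"dy": 0,"dz": -3,"grip": 5.4}
    - {"rx": 0,"ry": 0,"rz": 0,"dx": 0,"dy": 0,"dz": -5,"grip": 5.4}
    - {"rx": 0,"ry": 0,"rz": 0,"dx": 0,"dy": 0,"dz": -5,"grip": 5.4}
    - {"rx": 0,"ry": 0,"rz": 0,"dx": 0,"dy": 0,"dz": 0,"grip": 5.4}

```text
time: 24.95
ee_pos: [0.5938, -0.2576, 0.1461]
ee_rot: [[-0.035, 0.999, 0.005], [0.999, 0.035, -0.003], [-0.003, 0.005, -1.0]]
contact_force: [0.1, -0.5, 0.1]
opening: 0.054
finger_force: 0.0
```

Request:
apply_moves:
  motion:
    - {"rx": 0,"ry": 0,"rz": 0,"dx": -2.05,"dy": -3.88,"dz": 0,"grip": 8.5}
    - {"rx": 0,"ry": 0,"rz": 0,"dx": -2.05,"dy": -3.88,"dz": 0,"grip": 8.5}
    - {"rx": 0,"ry": 0,"rz": 0,"dx": -2.05,"dy": -3.88,"dz": 0,"grip": 8.5}
    - {"rx": 0,"ry": 0,"rz": 0,"dx": -2.05,"dy": -3.88,"dz": 0,"grip": 8.5}
    - {"rx": 0,"ry": 0,"rz": -10,"dx": 0,"dy": 0,"dz": 0,"grip": 8.5}
    - {"rx": 0,"ry": 0,"rz": -10,"dx": 0,"dy": 0,"dz": 0,"grip": 8.5}
    - {"rx": 0,"ry": 0,"rz": -10,"dx": 0,"dy": 0,"dz": 0,"grip": 8.5}
    - {"rx": 0,"ry": 0,"rz": -10,"dx": 0,"dy": 0,"dz": 0,"grip": 8.5}
    - {"rx": 0,"ry": 0,"rz": -10,"dx": 0,"dy": 0,"dz": 0,"grip": 8.5}
    - {"rx": 0,"ry": 0,"rz": -10,"dx": 0,"dy": 0,"dz": 0,"grip": 8.5}
    - {"rx": 0,"ry": 0,"rz": -10,"dx": 0,"dy": 0,"dz": 0,"grip": 8.5}
    - {"rx": 0,"ry": 0,"rz": -10,"dx": 0,"dy": 0,"dz": 0,"grip": 8.5}

```text
time: 26.45
ee_pos: [0.4397, -0.3437, 0.1413]
ee_rot: [[-0.991, 0.133, -0.001], [0.133, 0.991, 0.001], [0.001, 0.001, -1.0]]
contact_force: [-0.8, -0.6, -0.2]
opening: 0.0848
finger_force: 0.0
```

Request:
apply_moves:
  motion:
    - {"rx": 0,"ry": 0,"rz": -10,"dx": 0,"dy": 0,"dz": 0,"grip": 8.5}
    - {"rx": 0,"ry": 0,"rz": -7.5,"dx": 0,"dy": 0,"dz": 0,"grip": 8.5}
    - {"rx": 0,"ry": 0,"rz": 0,"dx": 0,"dy": 0,"dz": 0,"grip": 8.5}
    - {"rx": 0,"ry": 0,"rz": 0,"dx": 0,"dy": 0,"dz": 0,"grip": 8.5}

```text
time: 26.95
ee_pos: [0.4399, -0.3439, 0.1419]
ee_rot: [[-0.987, -0.162, -0.0], [-0.162, 0.987, 0.0], [0.0, 0.0, -1.0]]
contact_force: [-0.0, -0.3, -0.7]
opening: 0.0847
finger_force: 0.0
```

```bash
python3 - <<'E'
from loc import *
locate(snap('wrist'),box=(.38,.5,-.42,-.25))
locate(snap('scene','s2'),box=(.5,.7,-.38,-.14))
locate(snap('side'),box=(.5,.7,-.38,-.14))
E
```

```text
px 274.0 208.0 n 2239 rgb [174. 139.  54.] zmax 0.032 topmean [ 439. -343.   29.] rect [ 440. -343.] [37. 37.] 31 longdir -59.0
px 162.0 208.0 n 1233 rgb [48. 98. 57.] zmax 0.042 topmean [ 597. -257.   34.] rect [ 594. -256.] [135. 173.] 2 longdir -88.0
px 162.0 208.0 n 536 rgb [151. 150. 147.] zmax 0.042 topmean [ 597. -256.   35.] rect [ 596. -256.] [42. 85.] 1 longdir -89.0
px 373.0 234.0 n 37 rgb [ 71. 118.  71.] zmax 0.035 topmean [ 652. -224.   32.] rect [ 652. -223.] [ 7. 32.] 3 longdir -87.0
px 339.0 239.0 n 27 rgb [ 37. 102.  50.] zmax 0.036 topmean [ 562. -179.   32.] rect [ 562. -179.] [10.  1.] 12 longdir 12.0
px 373.0 264.0 n 781 rgb [ 27. 116.  52.] zmax 0.037 topmean [ 583. -305.   32.] rect [ 592. -275.] [133. 138.] 2 longdir -88.0
px 355.0 253.0 n 28 rgb [67. 81. 74.] zmax 0.026 topmean [ 573. -239.   18.] rect [ 572. -243.] [28.  5.] 86 longdir 86.0
```

Request:
apply_moves:
  motion:
    - {"rx": 0,"ry": 0,"rz": 0,"dx": 0,"dy": 0,"dz": 4,"grip": 8.5}
    - {"rx": 0,"ry": 0,"rz": 0,"dx": 0,"dy": 0,"dz": 4,"grip": 8.5}
    - {"rx": 0,"ry": 0,"rz": 0,"dx": 0,"dy": 0,"dz": 3,"grip": 7}
    - {"rx": 0,"ry": 0,"rz": 0,"dx": 0,"dy": 0,"dz": 2.5,"grip": 7}
    - {"rx": 0,"ry": 0,"rz": 0,"dx": 0,"dy": 0,"dz": 0,"grip": 7}
    - {"rx": 0,"ry": 0,"rz": 0,"dx": 0,"dy": 0,"dz": 0,"grip": 3.2}
    - {"rx": 0,"ry": 0,"rz": 0,"dx": 0,"dy": 0,"dz": 0,"grip": 3.2}
    - {"rx": 0,"ry": 0,"rz": 0,"dx": 0,"dy": 0,"dz": 0,"grip": 3.2}
    - {"rx": 0,"ry": 0,"rz": 0,"dx": 0,"dy": 0,"dz": 0,"grip": 3.2}
    - {"rx": 0,"ry": 0,"rz": 0,"dx": 0,"dy": 0,"dz": -3,"grip": 3.2}
    - {"rx": 0,"ry": 0,"rz": 0,"dx": 0,"dy": 0,"dz": -4,"grip": 3.2}
    - {"rx": 0,"ry": 0,"rz": 0,"dx": 0,"dy": 0,"dz": -4,"grip": 3.2}

```text
time: 28.6
ee_pos: [0.44, -0.3441, 0.1194]
ee_rot: [[-0.986, -0.165, 0.001], [-0.165, 0.986, -0.001], [-0.001, -0.001, -1.0]]
contact_force: [0.8, 0.0, -0.3]
opening: 0.0362
finger_force: 60.0
```

Request:
apply_moves:
  motion:
    - {"rx": 0,"ry": 0,"rz": 0,"dx": -2.49,"dy": 4.87,"dz": 0,"grip": 3.2}
    - {"rx": 0,"ry": 0,"rz": 0,"dx": -2.49,"dy": 4.87,"dz": 0,"grip": 3.2}
    - {"rx": 0,"ry": 0,"rz": 0,"dx": -2.49,"dy": 4.87,"dz": 0,"grip": 3.2}
    - {"rx": 0,"ry": 0,"rz": 0,"dx": -2.49,"dy": 4.87,"dz": 0,"grip": 3.2}
    - {"rx": 0,"ry": 0,"rz": 0,"dx": -2.49,"dy": 4.87,"dz": 0,"grip": 3.2}
    - {"rx": 0,"ry": 0,"rz": 0,"dx": -2.49,"dy": 4.87,"dz": 0,"grip": 3.2}
    - {"rx": 0,"ry": 0,"rz": 0,"dx": -2.49,"dy": 4.87,"dz": 0,"grip": 3.2}
    - {"rx": 0,"ry": 0,"rz": 0,"dx": -2.49,"dy": 4.87,"dz": 0,"grip": 3.2}
    - {"rx": 0,"ry": 0,"rz": 0,"dx": -2.49,"dy": 4.87,"dz": 0,"grip": 3.2}
    - {"rx": 0,"ry": 0,"rz": 0,"dx": -2.49,"dy": 4.87,"dz": 0,"grip": 3.2}
    - {"rx": 0,"ry": 0,"rz": 0,"dx": -2.49,"dy": 4.87,"dz": 0,"grip": 3.2}
    - {"rx": 0,"ry": 0,"rz": 0,"dx": -2.49,"dy": 4.87,"dz": 0,"grip": 3.2}

```text
time: 30.1
ee_pos: [0.6388, 0.2835, 0.1184]
ee_rot: [[-0.986, -0.165, 0.001], [-0.165, 0.986, 0.0], [-0.001, 0.0, -1.0]]
contact_force: [0.8, -0.3, 0.0]
opening: 0.0359
finger_force: 60.0
```

Request:
apply_moves:
  motion:
    - {"rx": 0,"ry": 0,"rz": 0,"dx": 0,"dy": 0,"dz": 0,"grip": 3.2}
    - {"rx": 0,"ry": 0,"rz": 0,"dx": 0,"dy": 0,"dz": 4,"grip": 3.2}
    - {"rx": 0,"ry": 0,"rz": 0,"dx": 0,"dy": 0,"dz": 0,"grip": 3.2}
    - {"rx": 0,"ry": 0,"rz": 0,"dx": 0,"dy": 0,"dz": 0,"grip": 3.2}

```text
time: 30.6
ee_pos: [0.6386, 0.2811, 0.0789]
ee_rot: [[-0.986, -0.164, 0.001], [-0.164, 0.986, 0.0], [-0.001, 0.0, -1.0]]
contact_force: [0.7, -0.2, -0.0]
opening: 0.0356
finger_force: 60.1
```

```bash
python3 - <<'E'
from loc import *
locate(snap('wrist','w8'),box=(.5,.7,.15,.4))
E
```

```text
px 279.0 198.0 n 36909 rgb [ 88. 117. 159.] zmax 0.12 topmean [636. 282. 103.] rect [638. 281.] [61. 37.] 84 longdir 84.0
px 272.0 136.0 n 6500 rgb [236. 204. 102.] zmax 0.018 topmean [586. 272.  16.] rect [592. 273.] [ 34. 108.] 6 longdir -84.0
```

View pics/w8.png

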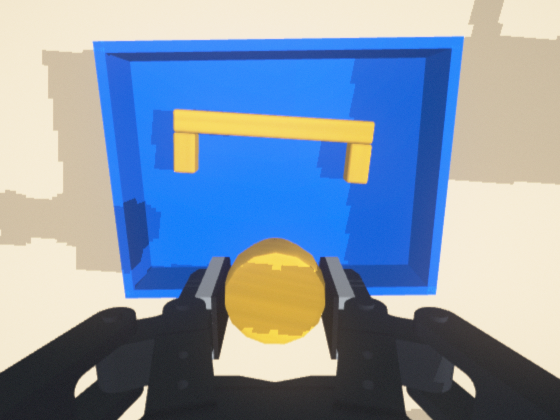

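The brass handle lies flat in the blue tray, its bar at (273,125). The knob at (275,290) is over the free side, so I'll lower it.

Request:
apply_moves:
  motion:
    - {"rx": 0,"ry": 0,"rz": 0,"dx": 0,"dy": 0,"dz": 3.7,"grip": 3.2}
    - {"rx": 0,"ry": 0,"rz": 0,"dx": 0,"dy": 0,"dz": 3,"grip": 3.2}
    - {"rx": 0,"ry": 0,"rz": 0,"dx": 0,"dy": 0,"dz": 0,"grip": 3.2}
    - {"rx": 0,"ry": 0,"rz": 0,"dx": 0,"dy": 0,"dz": 0,"grip": 5}
    - {"rx": 0,"ry": 0,"rz": 0,"dx": 0,"dy": 0,"dz": 0,"grip": 5}
    - {"rx": 0,"ry": 0,"rz": 0,"dx": 0,"dy": 0,"dz": 0,"grip": 5}
    - {"rx": 0,"ry": 0,"rz": 0,"dx": 0,"dy": 0,"dz": 0,"grip": 5}
    - {"rx": 0,"ry": 0,"rz": 0,"dx": 0,"dy": 0,"dz": -3,"grip": 5}
    - {"rx": 0,"ry": 0,"rz": 0,"dx": 0,"dy": 0,"dz": -5,"grip": 5}
    - {"rx": 0,"ry": 0,"rz": 0,"dx": 0,"dy": 0,"dz": -5,"grip": 5}
    - {"rx": 0,"ry": 0,"rz": 0,"dx": 5,"dy": -2,"dz": -2,"grip": 5}
    - {"rx": 0,"ry": 0,"rz": 0,"dx": 5,"dy": -2,"dz": -2,"grip": 5}

```text
time: 32.15
ee_pos: [0.5454, 0.2251, 0.181]
ee_rot: [[-0.986, -0.165, 0.001], [-0.165, 0.986, 0.0], [-0.001, -0.0, -1.0]]
contact_force: [0.1, 0.2, 1.5]
opening: 0.0501
finger_force: 0.0
```

Request:
apply_moves:
  motion:
    - {"rx": 0,"ry": 0,"rz": 0,"dx": 5,"dy": 0,"dz": -2,"grip": 5}
    - {"rx": 0,"ry": 0,"rz": 0,"dx": 0,"dy": 0,"dz": 0,"grip": 5}
    - {"rx": 0,"ry": 0,"rz": 0,"dx": 0,"dy": 0,"dz": 0,"grip": 5}
    - {"rx": 0,"ry": 0,"rz": 0,"dx": 0,"dy": 0,"dz": 0,"grip": 5}
    - {"rx": 0,"ry": 0,"rz": 0,"dx": 0,"dy": 0,"dz": 0,"grip": 5}

```text
time: 32.78
ee_pos: [0.4974, 0.2175, 0.1995]
ee_rot: [[-0.986, -0.165, -0.001], [-0.165, 0.986, -0.0], [0.001, -0.0, -1.0]]
contact_force: [-0.2, -0.2, -0.9]
opening: 0.0503
finger_force: 0.0
```

```bash
python3 - <<'E'
from loc import *
s=snap('scene'); p=s['pixels'][120:300,60:500]
cv2.imwrite('pics/s3.png',cv2.resize(p,(792,324),interpolation=cv2.INTER_CUBIC)[:,:,::-1])
E
```

```text
(no output)
```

View pics/s3.png

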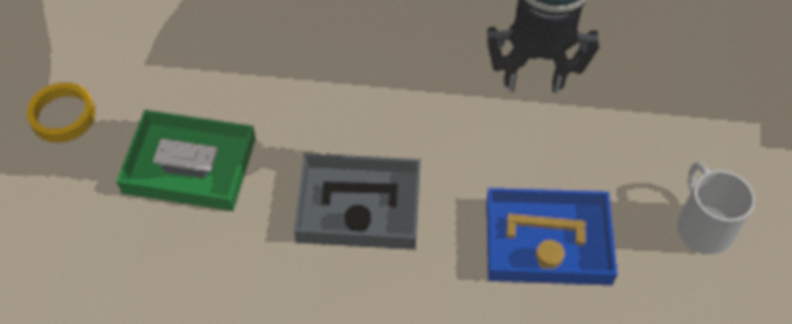

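All five pieces are in their trays: switch at (185,155), black pair at (358,200), brass pair at (548,237). The arm is clear, and the mug and tape have not moved.

```bash
python3 -c "
from station import env
print(env.finish_job())"
```

```text
the job is handed in; nothing more can be done
None
```

The job is handed in: the last picture shows all five fittings resting in their correct trays, with the mug and tape untouched and about 33 s of the 120 s used; the hand-in call returned no verdict.

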